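# Hang the check weight on the spring balance and mark the reading

### The arm

A 6-joint arm with a two-finger parallel gripper is mounted at the origin on a cart in front of the work surface, level with it; the furniture and walls round the work are solid. World frame = base frame: x ahead of the robot, y to its left, z up, the work surface at z = 0. Lengths are in mm, angles in rad, forces in N, time in s.
With the tool pointing down it reaches from about 400 to 825 mm from the base axis. Payload 7 kg.
Tool frame: the origin (TCP) lies at the very end of the fingers, on their centre line; the grasp point (between the pads) lies 19 mm behind it; z points along the fingers, y is the line along which they close (so a half turn about z gives the same grasp; the last joint's range is limited). The gripper opens to 88 mm and grips with 3 to 60 N. Pads are 19 mm wide; open, the fingers measure 130 mm over their backs; the gripper's body (78 mm by 193 mm) begins 47 mm behind the grasp point.
Start: joints at [-1.023, 0.359, 0.012, 0, -1.224, -0.288], TCP at [173.373, -652.332, 226.561] pointing down, gripper open.
Joint ranges: [-3.07, 3.07], [-1.43, 2.12], [-1.02, 1.25], [-3.03, 1.67], [-3.05, -0], [-3.03, 3.03]. Speed limits (rad/s): [2.39, 2.39, 3.01, 3.14, 3.14, 3.14].

### API

Orientations are given as a unit quaternion [x, y, z, w].
In Python, from plant import bot gives the robot as it stands. Calls block until the motion is done:
- bot.move_ptp(position, orientation): joint-space move of the TCP to a pose.
- bot.line_to(position, velocity=150, ori=None): straight line of the TCP; ori=None keeps the orientation; velocity is the mean speed in mm/s.
- bot.move_joints(angles): joint-space move.
- bot.move_gripper(opening, force=None): finger opening in mm; force is the grip in N (None keeps the last); returns when the fingers have stopped.
- bot.pause(seconds).
- bot.solve_ik(position, orientation): joint angles nearest the present ones, or None.
- bot.read_state(): the state.
- bot.camera(name): name is "scene" or "side" or "wrist"; returns the picture (420x560x3 uint8, red, green, blue); there is no depth.
- bot.get_calibration(name): a dict with "fx", "fy", "cx", "cy" (pixels), "distortion" ([k1, k2, p1, p2, k3] as OpenCV has them; the pictures are not rectified), "view" (4x4, takes a point from world to camera coordinates); the wrist camera has in their place "T_tool_cam" (4x4, takes a point from camera to tool coordinates, whose origin is the TCP and whose axes are the flange's). Camera axes: x right, y up, looking along -z (the intrinsics and any distortion apply to the point x, -y, -z); pixel columns grow to the right and rows downward; lengths in mm; the calibration is good to about 2 mm. A picture is of the moment at which its call begins: read the wrist's pose just before it. get_calibration takes no time and is no camera call.
A pose or a line that the arm cannot do raises bot.Unreachable and nothing moves.
- bot.close_job(): hands the job in; it is judged then, once.
The state is a dict: "t": time; "joint_pos": joint angles; "qvel": joint speeds; "tau": joint torques, N m; "tcp_pos": TCP position; "eef_rot": TCP orientation; "contact_force": force on the tool from outside, world axes, zero at the start; "moment": the same for the moment, N m; "width": finger opening in mm; "finger_force": force on a finger pad.
Only numpy, scipy, OpenCV 4.12 (cv2) and the standard library are available. Lean on these libraries where they do the work, as an engineer would, in place of code of your own. Each camera call takes 0.05 s, during which the arm holds its last target. There are 200 camera calls.

### The job

Check the spring balance: hang the steel weight by its eye on the hook, letting it down gently so that the hook sinks with the load without being jerked, bounced or pressed down hard, and let go once the hook carries it all. When the weight hangs still by itself, slide the black index down its scale until its point is level with the pointer, and let go of it. Do not shift the beaker, the tape roll or the other things.

Things in the scene. Friction and masses are not known exactly. Their poses are not given: they have to be found in the camera images.
- stand: Fixed bench spring balance: grey base plate 160 x 120 x 12 mm, aluminium column 40 x 44 mm, 225 mm tall, 75 to 115 mm behind the hook seat (local +x), white scale plate (local x 62..68, y -105..-50, z 110..225 mm) beside it. Origin on the table straight under the hook seat; x points from the hook tip to the column, z up; yaw up to 0.3 rad either way.
- hook (a joint): Travel of the sprung hook in m: 0 unloaded, grows downwards as it is loaded, 160 N/m, lightly damped, hard stop at 0.058. It moves straight down and carries the pointer.
- hook_seat (a point): Centre of the hook's 8 mm steel rod at its seat (lowest part, level for local x = -10..+12 mm), 175 mm above the table unloaded. From the column the rod comes level, 8 mm above the seat, to x = +22 mm, dips to the seat and turns up to the tip at x = -20 mm, whose top is 18 mm above this point. A hung eye's top bar has its underside 4 mm above this point. Axes as the stand.
- pointer_tip (a point): Tip of the thin dark pointer rod that moves with the hook and reaches in front of the scale plate: at x = 58, y = -78, z = +10 mm from the hook's seat.
- index (a joint): Travel of the black plastic index in m: 0 at the top of the scale plate, grows downwards, up to 0.085; it slides up and down with about 1.5 N of friction and stays where it is left. It starts well above the pointer, between 0 and 0.018.
- index_point (a point): Tip of the index's own thin point, 4 mm beside the pointer's path (local x = 58, y = -82 mm of the stand). Level means the same height as the pointer tip.
- index_grip (a point): Place to grip the index: middle of the upper part of its upright tab, 12 mm wide along the stand's x (close the fingers along the stand's x) and 16 mm along y, the tab's top 12 mm higher; 34 mm above the level of the index point. At local x = 65, y = -128 mm of the stand, clear of the scale plate's edge by 15 mm.
- weight: Loose plain steel check weight, 128 mm tall: round body 50 mm in diameter, 32 high; above it an upright eye of 8 mm rod, opening 30 mm wide (along y) and 36 high (z = 50..86 mm), threaded along its x axis, either way round; on top a flat grip 24 (x) x 14 (y) x 34 mm. Origin: centre of the underside, z up. Mass unknown, 0.25 to 0.75 kg. Stands upright on the table.
- weight_eye (a point): Middle of the underside of the eye's top bar, where it hangs on the hook: 86 mm above the weight's origin.
- weight_grip (a point): Place to hold the flat grip: 118 mm above the weight's origin, 10 mm below its top, 14 mm wide along the weight's y (close the fingers along y).
- beaker: Empty beaker, 66 mm in diameter, 80 mm high, a bystander; origin at the centre of its underside.
- tape_roll: Roll of label tape lying flat, 54 mm in diameter, 19 mm high, a bystander; origin at the centre of its underside.
Not all that is in view belongs to the job. Leave any red look-alike of the weight alone.

How it is judged (in metres and radians):
On the way:
1. the weight hangs on the hook by its eye, untouched by the robot and still, for half a second, the index still standing clearly above the pointer (distance between weight_eye and hook_seat below 0.015 m and value of joint hook above 0.012 m and contact force between each of the arm, the fingers and weight below 0.05 N and contact force between each of the arm, the fingers and hook below 0.05 N and velocity of joint hook between -0.01 and 0.01 m/s and linear speed of weight below 0.05 m/s and z of index_point in the frame of pointer_tip above 0.008 m), for 0.5 s.
At the end, for the whole second after the job is handed in: the weight hangs by its eye in the hook's seat (eye within 15 mm of the seat's centre), the hook is pulled down by it (more than 12 mm) and at rest, and the index point is level with the pointer within 4 mm (distance between weight_eye and hook_seat below 0.015 m and value of joint hook above 0.012 m and velocity of joint hook between -0.015 and 0.015 m/s and linear speed of weight below 0.05 m/s and z of index_point in the frame of pointer_tip between -0.004 and 0.004 m); the robot touches nothing.
It fails at once if the hook is let go with a jerk or bounces (faster than 0.08 m/s) (velocity of joint hook above 0.08 m/s or velocity of joint hook below -0.08 m/s).
It fails at once if the weight is knocked or pressed against the hook with more than 25 N (contact force between weight and hook above 25 N).
It fails at once if the hook is pressed down nearly to its stop (beyond 54 mm) (value of joint hook above 0.054 m).
It fails at once if the robot itself pushes the hook with more than 10 N (contact force between any of the fingers, the arm and hook above 10 N).
It fails at once if the beaker or the tape roll is shifted by more than 30 mm (distance of any of beaker, tape_roll from where it was at the start of the episode above 0.03 m).
It also fails if it takes over 70 s, if anything falls off the work surface, if the arm or the gripper's body presses on something with over 40 N, if the wrist force passes 120 N, or if a joint passes its speed limit or range.

## Working session

There is one attempt and no reset: what is moved stays moved. The work goes in short steps, each a Python script; the robot and the scene stay as the last script left them, time stands still between calls to the robot, and variables do not carry over. Pictures are saved under pics/ and viewed, at most 10 in all, crops included, and the job is handed in when it is done.

```bash
ls; mkdir -p pics
python3 - <<'E'
from plant import bot
import cv2,numpy as np
for n in ("scene","side"):
    im=bot.camera(n); cv2.imwrite(f"pics/{n}0.png",im[:,:,::-1])
    c=bot.get_calibration(n); print(n,c['fx'],c['cx'],c['cy'],c['distortion'],np.round(c['view'],3).tolist())
print(bot.get_calibration("wrist")); print(bot.read_state())
E
```

```text
pics
scene 498.7809505939807 281.88702825737056 217.26596361464607 [-0.00559723  0.          0.          0.          0.        ] [[0.571, -0.82, -0.017, -382.572], [0.422, 0.276, 0.864, -349.852], [-0.704, -0.5, 0.504, -795.076], [0.0, 0.0, 0.0, 1.0]]
side 520.1528888686252 283.7281954086593 214.8352257686982 [-0.12102359  0.          0.          0.          0.        ] [[-0.818, -0.576, 0.013, 401.335], [0.384, -0.528, 0.758, -368.593], [-0.429, 0.624, 0.652, -831.082], [0.0, 0.0, 0.0, 1.0]]
{'fx': 324.2173338269622, 'fy': 324.2173338269622, 'cx': 274.8524353711081, 'cy': 206.0031758601991, 'distortion': array([-0.00884698,  0.        ,  0.        ,  0.        ,  0.        ]), 'T_tool_cam': array([[-3.06360772e-04,  9.51137422e-01,  3.08767729e-01,
         8.45006945e+01],
       [ 9.99999879e-01,  4.10138400e-04, -2.71198178e-04,
         5.58368455e-01],
       [-3.84584238e-04,  3.08767609e-01, -9.51137433e-01,
        -1.58876970e+02],
       [ 0.00000000e+00,  0.00000000e+00,  0.00000000e+00,
         1.00000000e+00]])}
{'t': 0.1, 'joint_pos': array([-1.02287037e+00,  3.59301072e-01,  1.11586959e-02, -2.72425795e-04,
       -1.22409222e+00, -2.88126724e-01]), 'qvel': array([ 0.00044696, -0.00171349,  0.002842  ,  0.00160454,  0.00053583,
       -0.00101214]), 'tau': array([ 4.11307274e-04, -5.84163344e+01,  2.93749702e+01,  7.01556131e+00,
        1.01276982e-02, -4.60411741e-05]), 'tcp_pos': array([ 173.27020736, -651.9409935 ,  225.73563404]), 'eef_rot': array([-1.29488583e-01,  9.91580644e-01,  7.09203501e-04, -1.74891461e-04]), 'contact_force': array([-0.40691539,  0.48522707, -0.28781156]), 'moment': array([-0.03889183,  0.00202328,  0.01064688]), 'finger_force': 0.0, 'width': 87.50791546328922}
```

View pics/scene0.png

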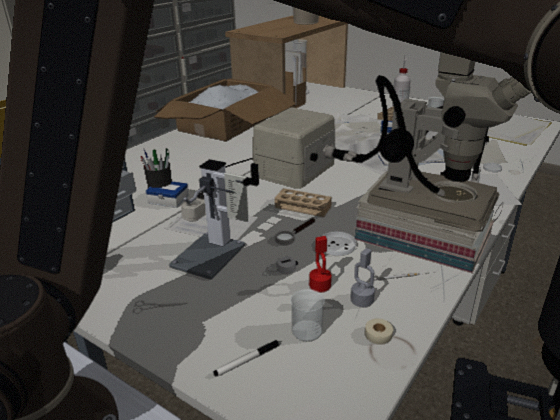

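View pics/side0.png

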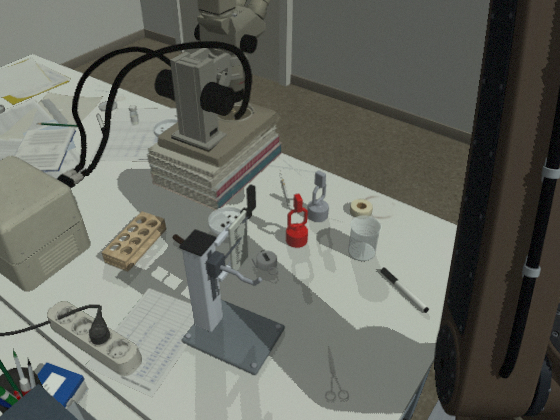

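The things that could be taken for the weight are the grey steel weight at scene (363,285) / side (318,205), the red look-alike at scene (320,275) / side (297,228), and a small grey disc at scene (288,264). By the description I choose the grey one with the eye. Next I make close crops of the stand and the weight.

```bash
cat > h.py <<'E'
import numpy as np, cv2
from plant import bot
from scipy.spatial.transform import Rotation as R
def K(c): return np.array([[c['fx'],0,c['cx']],[0,c['fy'],c['cy']],[0,0,1]])
def view(name,st=None):
    c=bot.get_calibration(name)
    if name!="wrist": return c,np.array(c['view'])
    T=np.eye(4);T[:3,:3]=R.from_quat(st['eef_rot']).as_matrix();T[:3,3]=st['tcp_pos']
    return c,np.linalg.inv(T@c['T_tool_cam'])
def ray(name,px,st=None):
    c,V=view(name,st)
    x,y=cv2.undistortPoints(np.array([[px]],float),K(c),np.array(c['distortion']))[0,0]
    d=V[:3,:3].T@np.array([x,-y,-1.]); return -V[:3,:3].T@V[:3,3],d/np.linalg.norm(d)
def onz(name,px,z,st=None):
    o,d=ray(name,px,st); return o+d*(z-o[2])/d[2]
def tri(*rays):
    A=sum(np.eye(3)-np.outer(d,d) for o,d in rays); b=sum((np.eye(3)-np.outer(d,d))@o for o,d in rays)
    p=np.linalg.solve(A,b); return p,[float(np.linalg.norm(np.cross(p-o,d))) for o,d in rays]
def proj(name,p,st=None):
    c,V=view(name,st); q=V[:3,:3]@np.asarray(p,float)+V[:3,3]
    return cv2.projectPoints(np.array([[q[0],-q[1],-q[2]]]),np.zeros(3),np.zeros(3),K(c),np.array(c['distortion']))[0].ravel()
def down(a):  # tool pointing down, tool y (closing line) at world angle a
    y=np.array([np.cos(a),np.sin(a),0]);z=np.array([0,0,-1.]);return R.from_matrix(np.array([np.cross(y,z),y,z]).T).as_quat()
E
python3 - <<'E'
import cv2,numpy as np
a=cv2.imread('pics/scene0.png');b=cv2.imread('pics/side0.png')
f=lambda im,x,y,w,h,s:cv2.convertScaleAbs(cv2.resize(im[y:y+h,x:x+w],(w*s,h*s),interpolation=cv2.INTER_CUBIC),alpha=1.3)
o=np.zeros((600,800,3),np.uint8)
o[:420,:330]=f(a,165,150,110,140,3)
o[:600,330:690]=f(b,170,175,120,200,3)
o[420:600,:160]=f(a,340,245,40,45,4)
o[420:600,165:325]=f(a,340,275,40,45,4)
o[:280,690:800]=f(b,296,165,55,140,2)
cv2.imwrite('pics/crop1.png',o)
E
```

```text
(no output)
```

View pics/crop1.png

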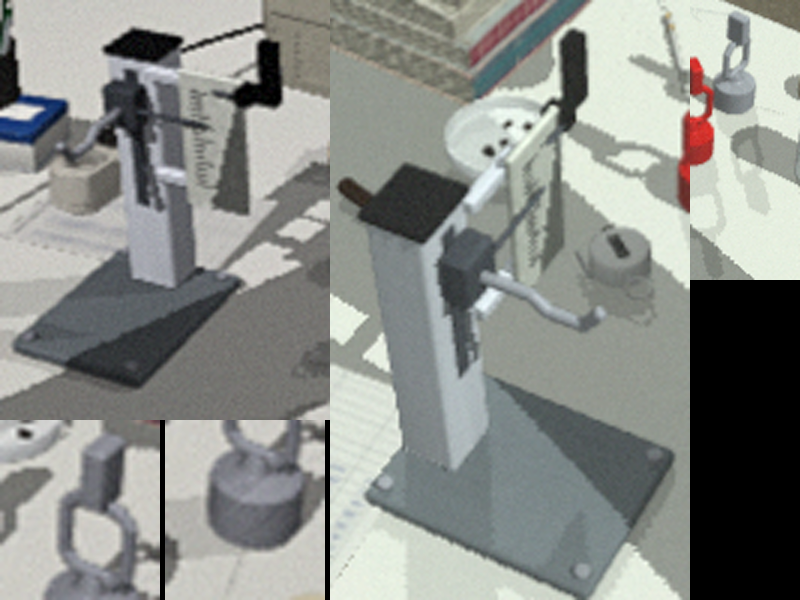

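The crop confirms the grey weight with an open eye, its grip top at scene (366,251). It also shows the hook tip at scene (186,199) / side (260,278), the index tab at scene (254,164) / side (251,186), and the plate corners.

Run:
```python
from h import *
pts={'tip':((185.7,199.3),(260,278.3)),'tabtop':((254.3,164),(251.3,186.3)),'ptr':((234.3,192.3),(241,238.3)),
'gripmid':((365.5,255),(320,179)),'cornFront':((211,277.3),(266,374)),'cornL':((170,265),(284.3,326.7)),'x':((170,265),(266,374)),'cR':((245,243.3),(182.3,339)),'cF2':((211,277.3),(182.3,339)),'cF3':((211,277.3),(284.3,326.7))}
for k,(a,b) in pts.items():
    p,e=tri(ray('scene',a),ray('side',b)); print(k,p.round(1),np.round(e,1))
for n,l in (('scene',[(170,265),(211,277.3),(245,243.3)]),('side',[(182.3,339),(266,374),(284.3,326.7)])):
    print(n,[onz(n,p,12)[:2].round(1).tolist() for p in l])
print(onz('scene',(362.5,300),0),onz('side',(318,216),0))
```

```text
tip [465.  107.3 189.4] [0.6 0.6]
tabtop [567.7  -4.9 260.9] [0.3 0.3]
ptr [554.2  46.2 183.8] [0.6 0.6]
gripmid [ 582.5 -268.   115. ] [2.8 2.8]
cornFront [476.6 105.1 -55. ] [31.3 31.3]
cornL [407.9  99.1  69.7] [19.9 19.9]
x [425.2 153.6  14.2] [6.2 6.2]
cR [662.7 138.8 -65.6] [23.5 23.5]
cF2 [605.5 158.9 -91.6] [41. 41.]
cF3 [455.9  48.8   7.6] [0.9 0.9]
scene [[435.1, 157.7], [453.0, 44.8], [605.8, 68.0]]
side [[590.6, 187.6], [419.7, 155.7], [453.1, 52.1]]
[ 584.91337773 -270.08438168    0.        ] [ 5.80785814e+02 -2.70702824e+02 -1.13686838e-13]
```

Run:
```python
from h import *
print('red',onz('side',(297,240),0),onz('scene',(320,285),0),'books',onz('scene',(357,235),0),'beaker',onz('scene',(307,330),0),'tape',onz('scene',(378,331),10))
p=[575,-269,330]
best=None
for a in (0,np.pi): 
    q=bot.solve_ik(p,down(a+np.pi/2)); print(a,None if q is None else np.round(q,2))
    if q is not None and (best is None or abs(q[5])<abs(best[5])): best=q
print(bot.move_joints(best)); bot.pause(.3)
st=bot.read_state(); print(st['tcp_pos'],st['eef_rot'],st['contact_force'],st['t'])
im=bot.camera('wrist'); cv2.imwrite('pics/w1.png',im[:,:,::-1])
print([proj('wrist',[583,-269,z],st) for z in (0,128)])
np.save('st1.npy',np.r_[st['tcp_pos'],st['eef_rot']])
```

```text
red [ 574.80796851 -171.68386691    0.        ] [ 578.89175658 -167.32700497    0.        ] books [ 811.45759044 -139.17359794    0.        ] beaker [ 440.64299885 -220.46582172    0.        ] tape [ 506.38047574 -342.89438787   10.        ]
0 [-0.13  0.25  0.09  0.   -1.41 -1.44]
3.141592653589793 [-0.13  0.25  0.09  0.   -1.41  1.7 ]
False
[ 574.79097772 -269.44931235  329.89901719] [ 3.41575061e-04  9.99999939e-01  6.91049319e-06 -7.35619784e-05] [-0.70289351 -0.83251765 -0.70677396] 2.4333
[array([274.7114462 , 164.94848481]), array([274.73777518, 185.92995554])]
```

View pics/w1.png

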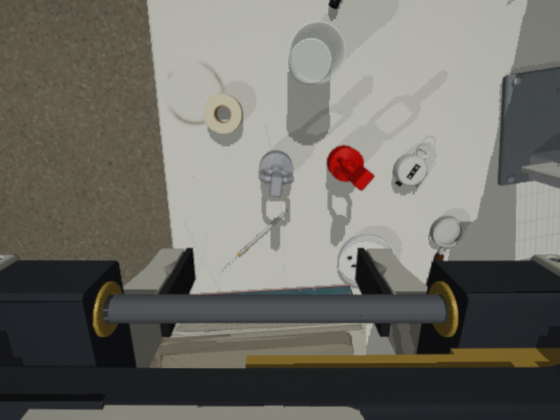

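The wrist view shows the grey weight at (276,172) as predicted. The red one is at (347,165), the tape at (223,113) and the beaker at (312,58). I zoom in to get the grip's yaw.

Run:
```python
import cv2
a=cv2.imread('pics/w1.png')[145:225,240:312]
cv2.imwrite('pics/w1c.png',cv2.convertScaleAbs(cv2.resize(a,None,fx=7,fy=7,interpolation=cv2.INTER_CUBIC),alpha=1.4))
```

```text
(no output)
```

View pics/w1c.png

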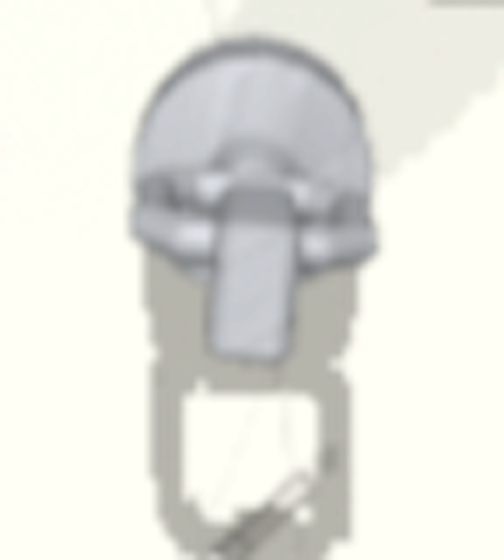

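Run:
```python
from h import *
s=np.load('st1.npy'); st=dict(tcp_pos=s[:3],eef_rot=s[3:])
P=[onz('wrist',(240+x/7,145+y/7),128,st)[:2] for x,y in ((218,222),(297,224),(286,358),(210,352))]
P=np.array(P); print(P.round(1),P.mean(0).round(1))
e=P[2:][::-1]-P[:2]; ang=np.arctan2(e[:,1],e[:,0]); print('x-axis ang',ang)
f=P[[1,2]]-P[[0,3]]; print('y ang',np.arctan2(f[:,1],f[:,0])-np.pi/2,np.linalg.norm(e,axis=1),np.linalg.norm(f,axis=1))
```

```text
[[ 572.2 -273.1]
 [ 572.5 -260.2]
 [ 595.2 -261.9]
 [ 594.2 -274.5]] [ 583.5 -267.4]
x-axis ang [-0.06466904 -0.07402174]
y ang [-0.02698639 -0.08314053] [22.00105755 22.71859097] [12.83468755 12.61525111]
```

Run:
```python
from h import *
x,y,a=583.5,-267.4,np.pi/2-.065
bot.move_gripper(50,25)
bot.move_ptp([x,y,170],down(a)); bot.line_to([x,y,99],60); bot.pause(.4)
f0=bot.read_state()['contact_force']
bot.move_gripper(5,25); s=bot.read_state(); print(s['width'],s['finger_force'],s['contact_force'])
bot.line_to([x,y,160],60); bot.pause(.6)
F=[]
for _ in range(5): F.append(bot.read_state()['contact_force']); bot.pause(.1)
s=bot.read_state(); print(f0,np.mean(F,0),np.std(F,0),s['tcp_pos'],s['width'],s['t'])
im=bot.camera('wrist'); cv2.imwrite('pics/w2.png',im[:,:,::-1])
c,sn=np.cos(.16),np.sin(.16)
for lx,z in ((-110,214),(0,214),(0,192),(0,150)):
    p=[484+c*lx,111.8+sn*lx,z]; print(p,bot.solve_ik(p,down(.16+np.pi/2)))
```

```text
13.734005959262968 24.960651397705078 [ 1.06479587 -0.00432993 -0.73926492]
[ 0.04107846 -0.76061027  1.43557582] [ 0.06658674  0.02800371 -3.83549474] [0.405667   0.35822156 0.45649688] [ 583.48261592 -267.41209001  159.98496345] 13.894215044435398 8.6667
[np.float64(375.4049988286811), np.float64(94.27499727243294), 214] [ 0.76448377 -0.13442582 -0.58749822  0.         -1.11772392 -2.17528009]
[np.float64(484.0), np.float64(111.8), 214] [ 0.62342513  0.07204005 -0.39033069  0.         -1.10842559 -2.03422146]
[np.float64(484.0), np.float64(111.8), 192] [ 0.62342513  0.09071362 -0.42316216  0.         -1.05692055 -2.03422146]
[np.float64(484.0), np.float64(111.8), 150] [ 0.62342513  0.13220995 -0.48181551  0.         -0.95677086 -2.03422146]
```

Run:
```python
from h import *
c,sn=np.cos(.16),np.sin(.16); L=lambda lx,ly,z:[484+c*lx-sn*ly,111.8+sn*lx+c*ly,z]
bot.line_to([583.5,-267.4,300],120)
bot.move_ptp(L(-80,0,300),down(.16+np.pi/2)); bot.line_to(L(-80,0,211),80)
bot.line_to(L(-55,0,211),60)
bot.pause(.5)
F=[]
for _ in range(20): F.append(bot.read_state()['contact_force']); bot.pause(.03)
s=bot.read_state(); print(np.mean(F,0),s['tcp_pos'],s['t'])
f=lambda im,x,y,w,h,k:cv2.resize(im[y:y+h,x:x+w],(w*k,h*k),interpolation=cv2.INTER_CUBIC)
a,b,w=[bot.camera(n)[:,:,::-1] for n in ('scene','side','wrist')]
for n,i in zip('abw',(a,b,w)): cv2.imwrite(f'pics/{n}3.png',i)
o=np.zeros((600,800,3),np.uint8)
o[:600,:400]=f(a,140,140,100,150,4); o[:360,400:]=f(b,210,210,100,90,4); o[360:,400:720]=f(w,195,120,160,120,2)
cv2.imwrite('pics/c3.png',o)
for n in ('scene','side'): print(n,proj(n,L(-55,0,198)),proj(n,L(0,0,175)),proj(n,L(-20,0,193)))
```

```text
[ 0.10849769  0.00518034 -3.60048055] [429.71232334 103.04301312 210.99054395] 14.5417
scene [175.04638157 202.61996043] [191.22951565 200.8727687 ] [185.02501813 197.57096297]
side [279.50636231 283.04033561] [249.48283458 281.12818352] [260.02032321 277.80112038]
```

View pics/c3.png

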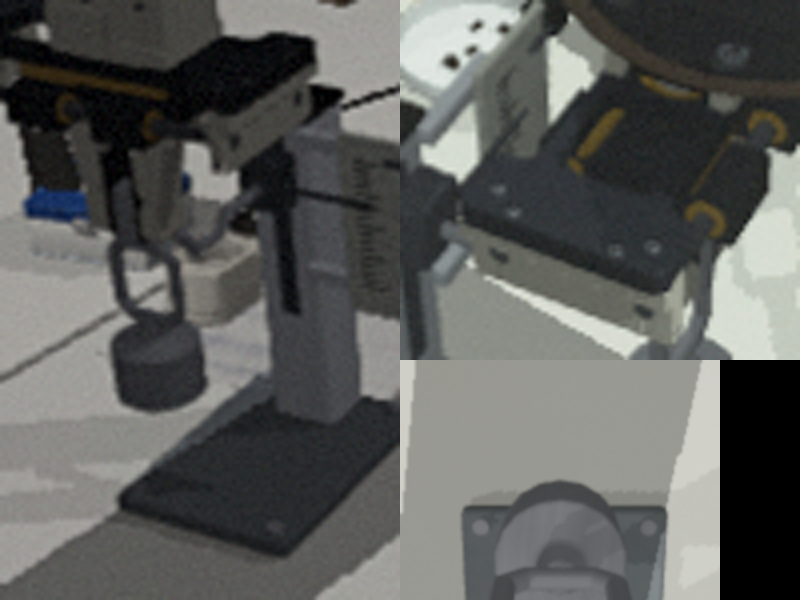

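The scene crop shows the eye in front of the hook tip at (186,200) and open towards it. The wrist crop puts the plate centre about 2 mm to +y. I thread the eye in steps, watching the force.

```bash
cat >> h.py <<'E'
c_,s_=np.cos(.16),np.sin(.16)
def L(lx,ly,z): return [484+c_*lx-s_*ly,111.8+s_*lx+c_*ly,z]
def force(n=15):
    F=[]
    for _ in range(n): F.append(bot.read_state()['contact_force']); bot.pause(.02)
    return np.mean(F,0)
E
python3 - <<'E'
from h import *
bot.line_to(L(-55,1.5,210),30); bot.pause(.3); f0=force(20); print(f0)
for x in (-40,-30,-22,-15,-8,0):
    bot.line_to(L(x,1.5,210),40); bot.pause(.15); f=force(6)-f0; print(x,f.round(2))
    if np.linalg.norm(f)>2: print('STOP');break
else:
    for z in (204,200,197,194,191,188,185,182):
        bot.line_to(L(0,1.5,z),20); bot.pause(.2); f=force(10); print(z,f.round(2))
for n in ('scene','side','wrist'): cv2.imwrite(f'pics/{n}4.png',bot.camera(n)[:,:,::-1])
print(bot.read_state()['t'])
E
```

```text
[-0.06600068  0.17664312 -3.72782154]
-40 [ 0.01 -0.08  0.08]
-30 [-0.03  0.01 -0.11]
-22 [-0.03 -0.22 -0.21]
-15 [ 0.07 -0.18  0.08]
-8 [ 0.13 -0.06 -0.12]
0 [-0.03 -0.18  0.18]
204 [ 0.14 -0.21 -3.98]
200 [-0.04  0.39 -3.55]
197 [ 0.18 -0.1  -3.58]
194 [ 0.16  0.14 -3.81]
191 [ 0.66  0.3  -3.53]
188 [ 1.1   0.57 -2.88]
185 [ 1.38  0.61 -2.65]
182 [ 1.21  0.4  -2.12]
25.0333
```

Run:
```python
import cv2,numpy as np
f=lambda im,x,y,w,h,k:cv2.resize(im[y:y+h,x:x+w],(w*k,h*k),interpolation=cv2.INTER_CUBIC)
a,b=[cv2.imread(f'pics/{n}4.png') for n in ('scene','side')]
cv2.imwrite('pics/c4.png',cv2.convertScaleAbs(np.hstack([f(a,165,160,66,90,6),f(b,220,230,66,90,6)]),alpha=1.5))
from h import proj,L
for n in ('scene','side'): print(n,proj(n,L(0,0,166)),proj(n,L(-20,0,184)))
```

```text
scene [191.66701306 204.43761178] [185.49829906 201.23031498]
side [249.65273609 284.77127958] [260.11791467 281.54938757]
```

View pics/c4.png

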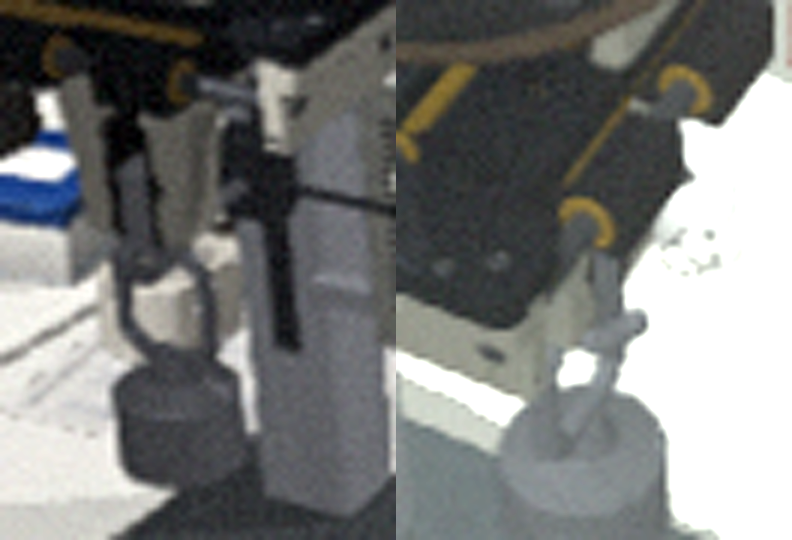

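Both views show the hook through the eye, with the tip at side (261,283). I nudge 3 mm inward to relieve the +x force, then lower until the hand carries nothing.

Run:
```python
from h import *
bot.line_to(L(3,1.5,182),15); bot.pause(.2); print(force().round(2))
D=[]
for z in np.arange(179,150,-3):
    bot.line_to(L(3,1.5,z),20); bot.pause(.2); f=force(15); D.append((z,f[2])); print(z,f.round(2))
    if f[2]>-.5: break
f=force(40); print(f, np.polyfit(*np.array(D).T,1)); print(bot.read_state()['t'])
```

```text
[-0.66 -0.78 -2.41]
179 [ 0.61  0.06 -1.75]
176 [ 0.7   0.5  -1.46]
173 [ 0.56  0.44 -0.89]
170 [ 0.38  0.55 -0.47]
[ 0.48469652  0.69579751 -0.29389829] [-0.1475856  24.60908569]
29.5
```

```bash
python3 - <<'E'
from h import *
bot.line_to(L(3,1.5,168.3),10); bot.pause(.3); f=force(40); print(f.round(2))
bot.move_gripper(36); bot.pause(.8); print(force(10).round(2),bot.read_state()['width'])
bot.line_to(L(3,1.5,270),80); bot.pause(.7)
print(bot.read_state()['t'])
# rise, turn and stand over the index for a look
for a in (.16,.16-np.pi):
    for z in (300,230): print(a,z,bot.solve_ik(L(65,-130,z),down(a)))
for n in ('scene','side'): cv2.imwrite(f'pics/{n}5.png',bot.camera(n)[:,:,::-1])
E
python3 - <<'E'
import cv2,numpy as np
f=lambda im,x,y,w,h,k:cv2.resize(im[y:y+h,x:x+w],(w*k,h*k),interpolation=cv2.INTER_CUBIC)
a,b=[cv2.imread(f'pics/{n}5.png') for n in ('scene','side')]
cv2.imwrite('pics/c5.png',cv2.convertScaleAbs(np.hstack([f(a,165,150,100,140,4),f(b,190,180,100,140,4)]),alpha=1.3))
E
```

```text
[ 0.66  0.76 -0.06]
[0.05 0.06 0.03] 35.78496186323498
34.5
0.16 300 [ 0.33300028  0.14474263 -0.10831214  0.         -1.31774155  2.96859238]
0.16 230 [ 0.33300028  0.18281543 -0.22140246  0.         -1.16657844  2.96859238]
-2.981592653589793 300 [ 0.33300028  0.14474263 -0.10831214  0.         -1.31774155 -0.17300028]
-2.981592653589793 230 [ 0.33300028  0.18281543 -0.22140246  0.         -1.16657844 -0.17300028]
```

View pics/c5.png

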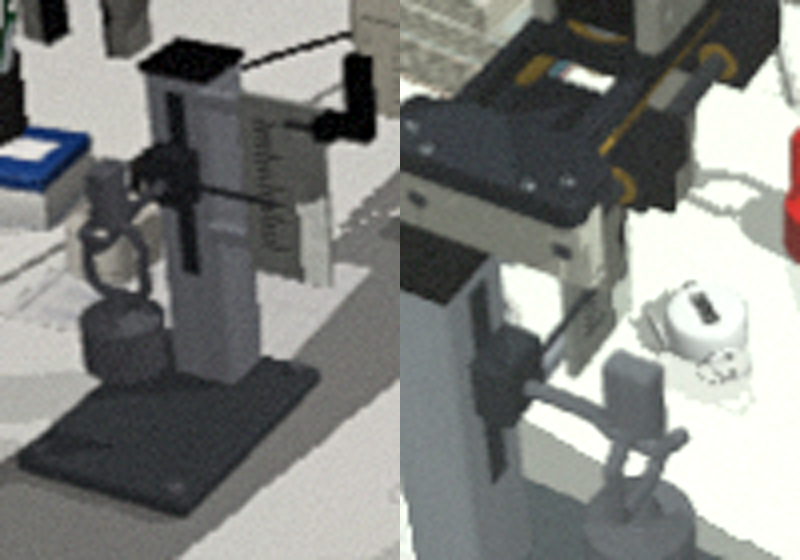

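The weight hangs on the hook by itself with the hook lowered. In the scene image the pointer tip is at (236,201) and the index point at (237,181). I turn these pixels into heights.

Run:
```python
from h import *
def zl(px,lx,ly,n='scene'):
    o,d=ray(n,px); b=np.array(L(lx,ly,0)); u=np.array([0,0,1.])
    A=np.array([d,-u]).T; t=np.linalg.lstsq(A,b-o,rcond=None)[0]; return t[1].round(1),np.linalg.norm(o+t[0]*d-b-t[1]*u).round(1)
print('ptr0',zl((234.3,192.3),58,-78),'ptr',zl((236.25,201.25),58,-78),'idx',zl((237,181.5),58,-82),'tabtop',zl((254.3,164),65,-128),zl((251.3,186.3),65,-128,'side'))
print('ptr0 side',zl((241,238.3),58,-78,'side'),'idx side',zl((242.7,209.3),58,-82,'side'))
for z in (150,160,170,185,215): print(z,proj('scene',L(58,-78,z)),proj('scene',L(58,-82,z)),proj('side',L(58,-78,z)),proj('side',L(58,-82,z)))
a=cv2.imread('pics/scene5.png'); b=cv2.imread('pics/side5.png')
print(a[172:210,234:238].mean(2).astype(int).T)
```

```text
ptr0 (np.float64(185.3), np.float64(0.9)) ptr (np.float64(162.3), np.float64(2.0)) idx (np.float64(212.6), np.float64(3.4)) tabtop (np.float64(260.2), np.float64(0.2)) (np.float64(261.2), np.float64(1.0))
ptr0 side (np.float64(181.8), np.float64(1.6)) idx side (np.float64(245.9), np.float64(1.9))
150 [235.6886215  206.08999278] [237.2170963  206.43791146] [242.5921703  250.98640922] [243.6700775  249.60611152]
160 [235.4089831  202.21575517] [236.94391693 202.55995598] [242.37378751 247.04071701] [243.46011156 245.66170625]
170 [235.12686504 198.30673056] [236.66831151 198.64713164] [242.15288865 243.03836433] [243.24774353 241.66087772]
185 [234.6989673  192.37695426] [236.25028469 192.7114984 ] [241.81675262 236.92629156] [242.92462159 235.55155682]
215 [233.82576266 180.27304031] [235.39719723 180.59528162] [241.12684805 224.29793143] [242.26155326 222.93050233]
[[160 151 121  72  56  57  58  59  58  53  62  61  63  60  62  61  57  43
   56  57  62  56  60  60  55  43  61  60  49  35  62  54  45  48  57  62
   57  56]
 [153 151 126  82  56  59  59  58  52  48  60  60  60  61  60  62  63  50
   63  59  59  62  59  64  55  43  57  59  53  40  61  56  49  39  61  57
   57  56]
 [158 155 139  87  60  58  60  54  38  29  52  60  57  57  60  60  63  58
   62  58  58  61  58  58  58  52  61  55  56  48  58  59  60  52  57  57
   59  56]
 [158 157 147  93  61  54  55  52  31  23  52  61  54  61  62  61  64  57
   61  59  57  59  58  64  61  55  55  53  57  57  53  57  65  53  59  64
   57  58]]
```

Run:
```python
from h import *
q=down(.16-np.pi)
bot.line_to(L(0,0,330),150); bot.move_ptp(L(65,-129,330),q)
bot.move_gripper(40,12)
bot.line_to(L(65,-129,232),100); bot.pause(.2); print(force(8).round(2))
bot.move_gripper(5,12); s=bot.read_state(); print(s['width'],s['contact_force'].round(2),s['t'])
bot.line_to(L(65,-129,232-50),40); bot.pause(.3); s=bot.read_state(); print(s['width'],force(8).round(2),s['tcp_pos'])
f=lambda im,x,y,w,h,k:cv2.resize(im[y:y+h,x:x+w],(w*k,h*k),interpolation=cv2.INTER_CUBIC)
a,b=[bot.camera(n)[:,:,::-1] for n in ('scene','side')]
cv2.imwrite('pics/c6.png',cv2.convertScaleAbs(np.hstack([f(a,205,170,57,75,7),f(b,200,205,57,75,7)]),alpha=1.5))
```

```text
[-0.1  -0.04 -0.13]
12.108273160926963 [ 5.82 -1.15 -1.7 ] 39.175
11.805840489043684 [ 6.59  0.01 -1.29] [570.39375529  -4.89088317 182.54428902]
```

View pics/c6.png

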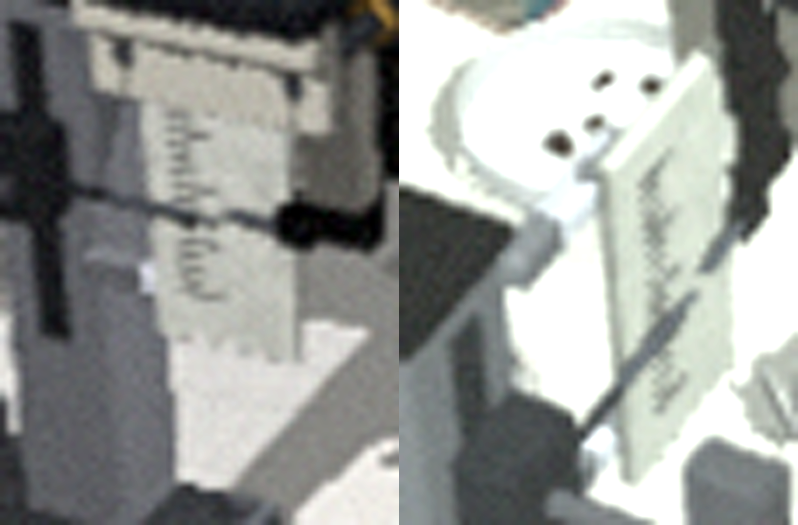

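The scene crop shows the pointer tip at crop (217,221) and the index tip at (225,213), with level expected at about (228,223). The side crop agrees, so the index is still about 3–4 mm high. I move it 3.3 mm further, release and look again.

Run:
```python
from h import *
z0=bot.read_state()['tcp_pos'][2]
bot.line_to(L(65,-129,178.6),15); bot.pause(.4); print(z0,bot.read_state()['tcp_pos'][2])
bot.move_gripper(34); bot.pause(.3)
bot.line_to(L(65,-129,300),100); bot.pause(.5)
print(bot.read_state()['t'],force(8).round(2))
f=lambda im,x,y,w,h,k:cv2.resize(im[y:y+h,x:x+w],(w*k,h*k),interpolation=cv2.INTER_CUBIC)
a,b=[bot.camera(n)[:,:,::-1] for n in ('scene','side')]
cv2.imwrite('pics/c7.png',cv2.convertScaleAbs(np.hstack([f(a,215,180,40,45,10),f(b,220,220,40,45,10)]),alpha=1.5))
```

```text
182.56452108742772 179.08327628577987
44.675 [-0.05 -0.15 -0.02]
```

View pics/c7.png

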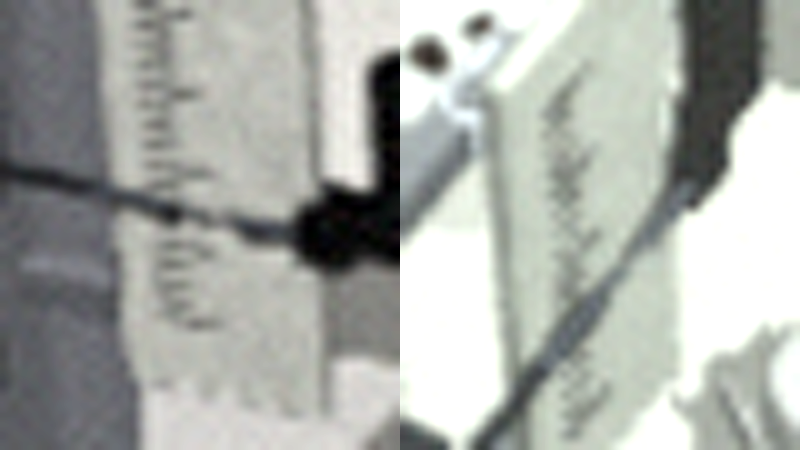

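In both close crops the index point now continues the pointer: scene crop pointer tip (208,215), index tip (225,222). That is level to about 1 mm, and the gripper is clear, so I hand in.

```bash
python3 -c "
from plant import bot
print(bot.close_job())"
```

```text
the job is handed in; nothing more can be done
None
```

I handed the job in: the weight hangs freely on the hook, the index was set level with the pointer to about 1 mm by the camera views, and the gripper is clear of everything; no verdict came back.

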